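# Shim the rocking stirrer

### The arm

A 7-joint arm with a two-finger parallel gripper is mounted at the origin on a cart in front of the work surface, level with it; the furniture and walls round the work are solid. World frame = base frame: x ahead of the robot, y to its left, z up, the work surface at z = 0. Lengths are in m, angles in rad, forces in N, time in s.
With the tool pointing down it reaches from about 0.4 to 0.875 m from the base axis. Payload 4.4 kg.
Tool frame: the origin (TCP) lies midway between the tips of the shut fingers; the grasp point (between the pads) lies 19 mm behind it (manip.pinch_z is the distance from the TCP to the grasp point, in m); z points along the fingers, y is the direction in which the jaws open and shut (so a half turn about z gives the same grasp; the last joint's range is limited). The gripper opens to 85 mm and grips with 20 to 120 N. Pads are 22 mm wide; open, the fingers measure 114 mm over their backs; the gripper's body (76 mm by 85 mm) begins 54 mm behind the grasp point. The pads swing forward as they close: fully open they stand 13 mm farther back than shut.
Start: joints at [1.077, 0.628, 0.038, 1.517, -0.027, 0.996, -0.02], TCP at [0.27, -0.591, 0.231] pointing down, gripper open.
Joint ranges: [-3.06, 3.06], [-0.37, 2.12], [-1.25, 1.32], [0.18, 2.47], [-1.1, 4.24], [0.23, 1.98], [-2.94, 2.94]. Speed limits (rad/s): [2.57, 2.57, 3.14, 3.14, 3.14, 3.14, 3.14].

### API

Orientations are given as a 3x3 rotation matrix whose columns are the frame's x, y, z axes.
In Python, from cell import manip, cams gives the robot as it stands.
- The arm moves only by the tool play_rows, never from a script. Its argument "targets" is a list of rows, each a list of 3 entries, a list of its own where there are three numbers: the shift along the tool's x, y, z in m, then the turn about the tool's z in rad, then the finger opening in m, from 0 to 0.0854. In form: [[[x, y, z], spin, grip], ...]. A call has 1 to 5 rows; each row shifts and turns the commanded pose from where the row before left it, along the tool's axes as they then stand; what a row does not reach is not made up. A row lasts 1/12 s, in which the tool goes at most 41.7 mm and 7.16 degrees, less where a joint would pass 70% of its speed; a pose out of reach is approached as far as the arm can. A call with a gripper value outside its range is refused whole. The fingers move at their own pace and stop on an object; "squeeze" is the grip in N (left out, the last holds). Time passes only in rows, so rows that do not move let the fingers close. It gives the time, the measured TCP pose, the force and the opening at its end, in the units of the state.
- manip.sense(): the state, without advancing time (a new reading comes with each control period).
- cams.get_image(name): name is "scene" or "side" or "wrist"; returns a dict with "frame" (400x640x3 uint8, blue, green, red), "fov_y" (degrees; the focal length in pixels is half the picture's height over the tangent of half this angle, whatever the lens; pixels are square), "cx", "cy" (the principal point, pixels), "T" (4x4, takes a point from camera to world coordinates). Camera axes: x right, y down, z forward; pixel columns grow to the right and rows downward; lengths in m; the calibration is good to about 2 mm. A picture is of the moment at which its call begins. There is no depth.
- manip.sign_off(): hands the job in, once; it reports no verdict.
The state is a dict: "time": time; "q": joint angles; "dq": joint speeds; "tau": joint torques, N m; "tool_pos": TCP position; "tcp_rot": TCP orientation; "ft_force": force on the tool from outside, world axes, zero at the start; "ft_torque": the same for the moment, N m; "width": finger opening in m.
Only numpy, scipy, OpenCV 4.12 (cv2) and the standard library are available. Lean on these libraries where they do the work, as an engineer would, in place of code of your own. Each camera call takes 0.05 s, during which the arm holds its last target.

### The job

The magnetic stirrer rocks because its front right foot, the one nearest the wooden wedge, has lost its pad. Without grasping or lifting anything, push the wedge thin end first along the worktop under that foot until it is snug, so that the stirrer stands level and no longer rocks, and do not shove the stirrer away or disturb the beaker, dish and bottle. Then press firmly down with the fingertips on the stirrer's deck above that foot to prove it, and finish while still holding that press, with the stirrer staying level.

Things in the scene. Friction and masses are not known exactly. Their poses are not given: they have to be found in the camera images.
- stirrer: white magnetic stirrer, 170 (x) x 150 (y) mm, about 2.5 kg, loose. Origin on the worktop under its centre; front with two knobs (stand out 12 mm) at its -x, z up. Housing 18 to 62 mm above the worktop; round plate on top, radius 55 mm, to 74 mm. Feet 20 mm wide at (+-67, +-58) mm; the one at (-67, -58) ends 9 mm up. Level on the other three; tips if pressed above the short foot with about 3 N.
- short_foot (a point): centre of the underside of the short foot, 9 mm above the worktop; 20 mm in diameter, flat
- corner_top (a point): point on the flat deck straight above the short foot, 62 mm above the worktop, 17 to 18 mm in from the two housing edges: where to press; some 8 N is a firm press
- wedge: loose wooden wedge, 0.12 kg, 40 mm wide (y), flat. Origin under the middle of its 100 mm slope; +x is the thin end: 3 mm thick at x = +50, rising evenly to 21 mm at x = -50 mm, where an upright plate (x -50 to -58 mm, 50 mm wide, 34 mm high) stands. Snug when the foot's centre is at about x = +27 mm of the wedge. Pushed sideways at the plate it turns about a point near x = +20 mm.
- wedge_plate (a point): centre of the push plate's outer face, 17 mm above the worktop: where to push
- wedge_tip (a point): middle of the thin edge of the wedge, on the worktop
- beaker: small glass beaker, 48 mm wide, 58 mm high, left in front of the stirrer; origin under its centre
- petri: lidded dish, 62 mm wide, 12 mm high, right of the stirrer; origin under its centre
- dropper: small brown bottle, 31 mm wide, 70 mm high, left of the stirrer; origin under its centre
Mind the look-alikes: they are no part of the job. Several things have the shape of the wedge; the one meant has the colours described above.

How it is judged:
By the outcome, as a careful person would: the job done as asked, in the order asked, and still so for the second after the job is handed in, while the arm keeps its last pose, push and grip.
It also fails if it takes over 61 s, if anything falls off the work surface, if the arm or the gripper's body presses on something with over 40 N, if the wrist force passes 120 N, or if a joint passes its speed limit or range.

## Working session

There is one attempt and no reset: what is moved stays moved. The work goes in short steps, Python scripts to look and compute and a tool call to move; the robot and the scene stay as the last step left them, time stands still between calls to the robot, and variables do not carry over. Pictures are saved under pics/ and viewed, and the job is handed in when it is done.

Besides the shell and the picture viewer there is one more tool, called after "Request:" as name([rows], argument=value, ...), one row to a line, values as JSON. play_rows: Moves the arm, as the interface text tells. Its arguments: {"type":"object","properties":{"targets":{"type":"array"},"squeeze":{"type":"number"}},"required":["targets"]}

```bash
mkdir -p pics; ls; python3 - <<'E'
from cell import manip,cams
import cv2,numpy as np
s=manip.sense(); print(s['time'],s['tool_pos'],s['tcp_rot'],s['ft_force'],s['width'])
for n in ["scene","side","wrist"]:
    d=cams.get_image(n); cv2.imwrite(f"pics/{n}0.png",d["frame"]); print(n,d["fov_y"],d["cx"],d["cy"]); print(np.round(d["T"],3).tolist())
E
```

```text
pics
0.0 [ 0.2694215  -0.59083349  0.23037337] [[ 9.09880618e-01  4.14869323e-01 -8.39850325e-04]
 [ 4.14870171e-01 -9.09878958e-01  1.73863256e-03]
 [-4.28568252e-05 -1.93037692e-03 -9.99998136e-01]] [-0.06790206  0.69412485  0.21437517] 0.08540886631693108
scene 51.19252150775743 321.2365961421099 199.21068166023656
[[-0.811, -0.436, 0.39, 0.316], [-0.585, 0.623, -0.52, 0.613], [-0.016, -0.65, -0.76, 0.716], [0.0, 0.0, 0.0, 1.0]]
side 50.97398263752885 316.92524738348305 201.561058908626
[[0.892, -0.313, 0.326, 0.308], [-0.452, -0.602, 0.659, -0.477], [-0.01, -0.735, -0.678, 0.745], [0.0, 0.0, 0.0, 1.0]]
wrist 65.94479483851774 318.79101717363983 196.95113967442268
[[0.414, -0.866, -0.279, 0.341], [-0.91, -0.395, -0.124, -0.559], [-0.003, 0.305, -0.952, 0.372], [0.0, 0.0, 0.0, 1.0]]
```

View pics/scene0.png

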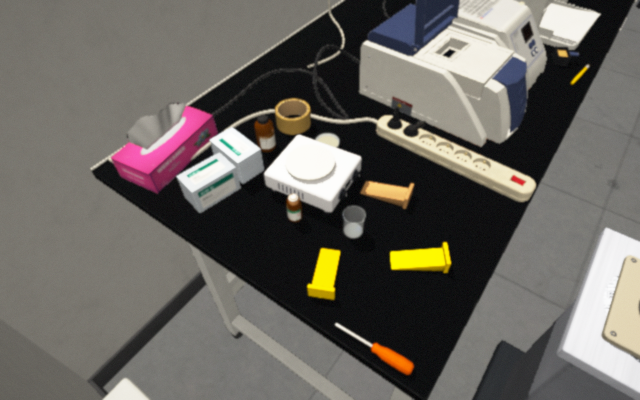

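View pics/side0.png

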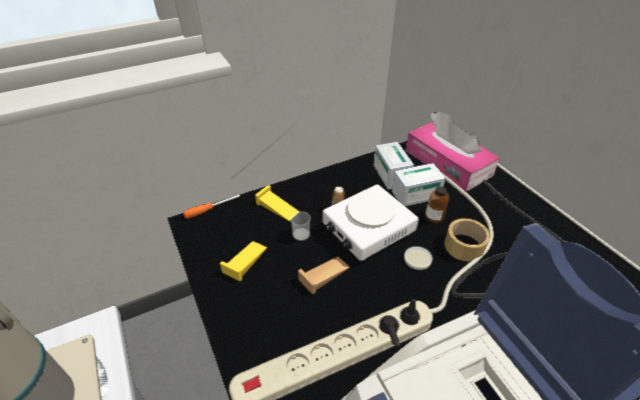

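View pics/wrist0.png

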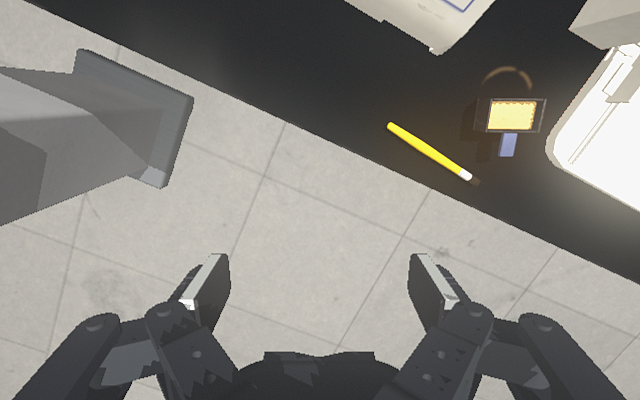

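The wooden wedge is at scene (388,192) and side (324,274). The look-alikes are the yellow wedges at scene (324,274) and (420,259), and at side (277,205) and (243,260); those are the wrong colour. Next I'll look at close crops.

```bash
python3 - <<'E'
import cv2
a=cv2.imread('pics/scene0.png')[120:250,250:430]; b=cv2.imread('pics/side0.png')[170:300,280:460]
cv2.imwrite('pics/c1.png',cv2.resize(a,None,fx=4.4,fy=4.4,interpolation=cv2.INTER_CUBIC))
cv2.imwrite('pics/c2.png',cv2.resize(b,None,fx=4.4,fy=4.4,interpolation=cv2.INTER_CUBIC))
E
```

```text
(no output)
```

View pics/c1.png

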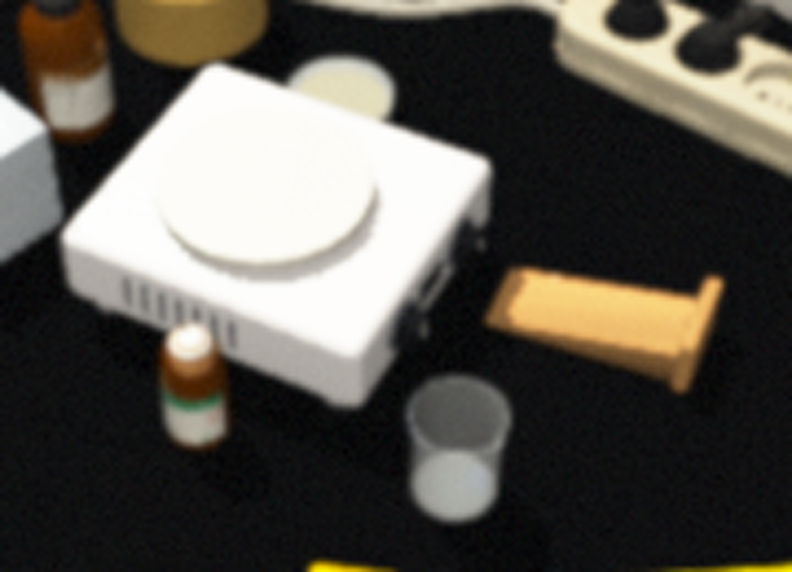

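View pics/c2.png

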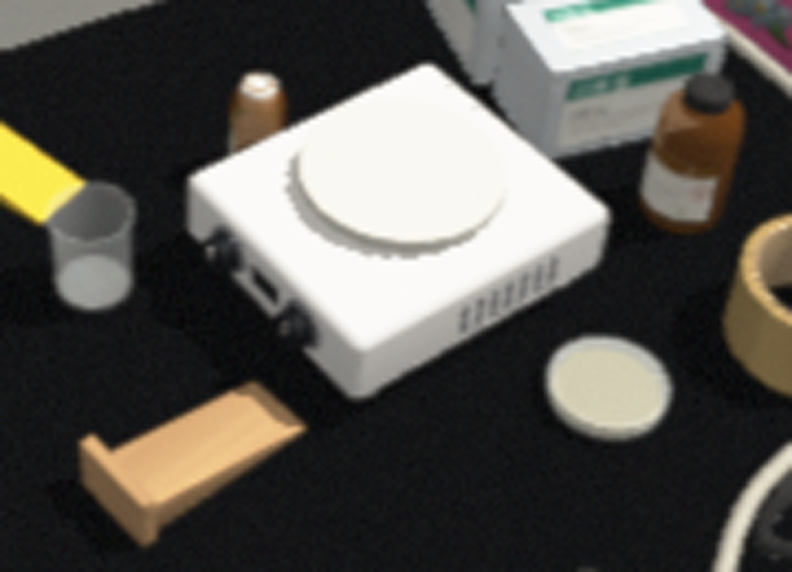

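```bash
cat > h.py <<'E'
from cell import manip,cams
import cv2,numpy as np
from scipy.optimize import minimize
def cam(d):
    f=d["frame"].shape[0]/2/np.tan(np.radians(d["fov_y"])/2)
    return f,d["cx"],d["cy"],np.linalg.inv(d["T"])
def proj(c,P):
    f,cx,cy,Ti=c; p=np.asarray(P)@Ti[:3,:3].T+Ti[:3,3]
    return np.stack([cx+f*p[:,0]/p[:,2],cy+f*p[:,1]/p[:,2]],1)
def place(pose,P):
    x,y,a=pose; c,s=np.cos(a),np.sin(a); P=np.asarray(P,float)
    return np.stack([x+c*P[:,0]-s*P[:,1],y+s*P[:,0]+c*P[:,1],P[:,2]],1)
def box(x0,x1,y0,y1,z0,z1): return [[x,y,z] for x in(x0,x1) for y in(y0,y1) for z in(z0,z1)]
def rbox(x0,x1,y0,y1,z0,z1,r):
    o=[]
    for sx in(0,1):
        for sy in(0,1):
            for t in np.linspace(0,2*np.pi,24): 
                for z in(z0,z1): o.append([ (x1-r if sx else x0+r)+r*np.cos(t),(y1-r if sy else y0+r)+r*np.sin(t),z])
    return o
T=np.linspace(0,2*np.pi,40)
STIR=[rbox(-.085,.085,-.075,.075,.018,.062,.006),[[.055*np.cos(t),.055*np.sin(t),z] for t in T for z in(.06,.074)]]
WED=[[[.05,y,z] for y in(-.02,.02) for z in(0,.003)]+[[-.05,y,z] for y in(-.02,.02) for z in(0,.021)],box(-.058,-.05,-.025,.025,0,.034)]
def render(c,parts,pose,shape=(400,640),S=4):
    m=np.zeros((shape[0],shape[1]),np.uint8)
    big=np.zeros((shape[0]*S,shape[1]*S),np.uint8)
    for p in parts:
        q=proj(c,place(pose,p)); h=cv2.convexHull(((q+.5)*S-.5).astype(np.float32))
        cv2.fillConvexPoly(big,np.round(h*16).astype(np.int32),255,shift=4)
    return cv2.resize(big,(shape[1],shape[0]),interpolation=cv2.INTER_AREA)/255.
def comp(m,seed):
    n,l=cv2.connectedComponents(m.astype(np.uint8)); return l==l[seed[1],seed[0]]
def fit(obs,parts,p0,shifts=False):
    def cost(v):
        return sum(np.sum(w*np.abs(render(c,parts,[v[0],v[1],v[2]/10])-m)) for c,m,w in obs)
    v0=[p0[0],p0[1],p0[2]*10]
    for s in (.02,.005):
        r=minimize(cost,v0,method='Nelder-Mead',options=dict(initial_simplex=[v0]+[[v0[j]+(s*(10 if j==2 else 1) if i==j else 0) for j in range(3)] for i in range(3)],xatol=1e-4,fatol=.05)); v0=r.x
    return [v0[0],v0[1],v0[2]/10],r.fun
def ray(c,uv,z):
    f,cx,cy,Ti=c; T=np.linalg.inv(Ti); d=T[:3,:3]@np.array([(uv[0]-cx)/f,(uv[1]-cy)/f,1]); o=T[:3,3]; return o+d*(z-o[2])/d[2]
def hsv(im): return cv2.cvtColor(im,cv2.COLOR_BGR2HSV).astype(int)
def mwood(im): h=hsv(im); return (h[...,0]>5)&(h[...,0]<21)&(h[...,1]>70)&(h[...,2]>40)
def mwhite(im): h=hsv(im); return (h[...,1]<40)&(h[...,2]>110)
E
cat > f0.py <<'E'
from h import *
cs={};ims={}
for n in("scene","side"):
    d=cams.get_image(n);cs[n]=cam(d);ims[n]=d["frame"]
W=np.ones((400,640))
seedw={"scene":(388,193),"side":(324,272)};seeds={"scene":(310,165),"side":(370,210)}
ow=[];os_=[]
for n in cs:
    m=comp(mwood(ims[n]),seedw[n]); ow.append((cs[n],m.astype(float),W)); print(n,"wood",m.sum())
    m=comp(mwhite(ims[n]),seeds[n]); print("white",m.sum())
    m=cv2.morphologyEx(m.astype(np.uint8),cv2.MORPH_CLOSE,np.ones((9,9)))
    w=W.copy()
    os_.append((cs[n],m.astype(float),w))
a=ray(cs["scene"],(312,160),.074);b=ray(cs["side"],(370,207),.074);print(a,b)
pw=[ray(cs[n],seedw[n],.012) for n in cs];print(pw)
from math import pi
res=[]
for y in np.arange(0,pi,pi/6)*2:
    res.append(fit(ow,WED,[*np.mean(pw,0)[:2],y])) 
r=min(res,key=lambda t:t[1]);print("wedge",np.round(r[0],4),r[1])
rs=min([fit(os_,STIR,[*((a+b)/2)[:2],y]) for y in (0,.5,1.0,-.5)],key=lambda t:t[1]);print("stir",np.round(rs[0],4),rs[1])
for i,n in enumerate(cs):
    print(n,[np.round(fit(o[i:i+1],P,q)[0],4) for o,P,q in((ow,WED,r[0]),(os_,STIR,rs[0]))])
    im=cv2.resize(ims[n],None,fx=4,fy=4,interpolation=cv2.INTER_CUBIC)
    for P,q in((WED,r[0]),(STIR,rs[0])):
        k=cv2.resize((render(cs[n],P,q)>.5).astype(np.uint8),None,fx=4,fy=4)
        cv2.drawContours(im,cv2.findContours(k,cv2.RETR_EXTERNAL,cv2.CHAIN_APPROX_NONE)[0],-1,(0,255,0),1)
    u,v=proj(cs[n],[[*rs[0][:2],.05]])[0]; x0=int(max(0,4*u-330));y0=int(max(0,4*v-280))
    cv2.imwrite(f"pics/fit_{n}.png",im[y0:y0+590,x0:x0+790])
E
python3 f0.py
```

```text
scene wood 875
white 4728
side wood 993
white 159366
[0.72857372 0.0936056  0.074     ] [0.73119556 0.10147931 0.074     ]
[array([0.56554458, 0.03101909, 0.012     ]), array([0.57145225, 0.02598624, 0.012     ])]
wedge [0.5781 0.0288 6.4842] 285.87450980392157
stir [0.7309 0.0932 0.1213] 157354.03137254904
scene [array([0.5773, 0.0276, 6.5098]), array([0.7296, 0.0906, 0.1232])]
side [array([0.5784, 0.0292, 6.4721]), array([0.7333, 0.098 , 0.1107])]
```

```bash
sed -i 's/h\[...,2\]>110)/h[...,2]>130)/; ' h.py; sed -i 's/m=comp(mwhite(ims\[n\]),seeds\[n\])/k=mwhite(ims[n]); u,v=seeds[n]; z=np.zeros_like(k); z[v-45:v+55,u-55:u+52]=1; k=k\&z; k[185:,:]\&=True; m=comp(k,seeds[n])/' f0.py; python3 f0.py
```

```text
scene wood 880
white 4620
side wood 988
white 3985
[0.72857372 0.0936056  0.074     ] [0.73119556 0.10147931 0.074     ]
[array([0.56554458, 0.03101909, 0.012     ]), array([0.57145225, 0.02598624, 0.012     ])]
wedge [0.578  0.0287 0.2105] 275.0156862745098
stir [0.7289 0.093  0.1199] 1078.5254901960784
scene [array([0.5775, 0.0272, 0.2174]), array([0.7305, 0.0903, 0.1299])]
side [array([0.5785, 0.0296, 0.2047]), array([0.7309, 0.0983, 0.1211])]
```

View pics/fit_side.png

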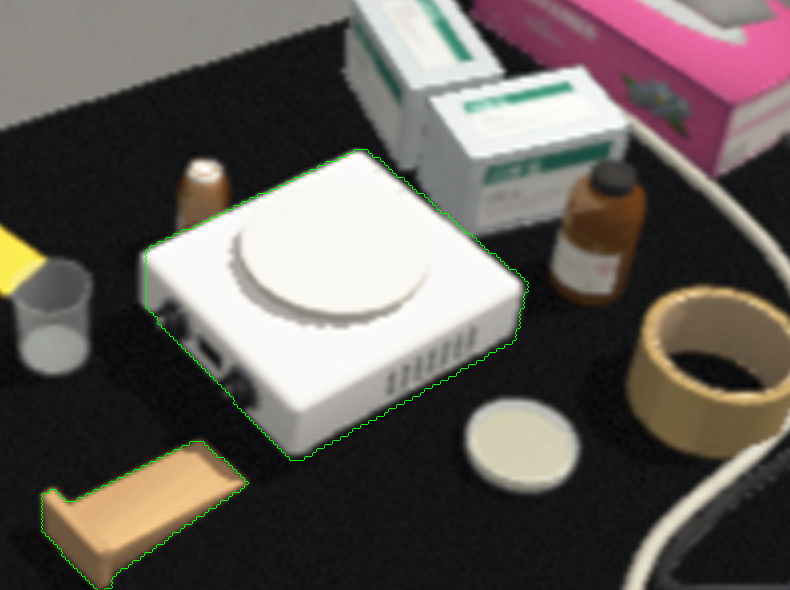

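View pics/fit_scene.png

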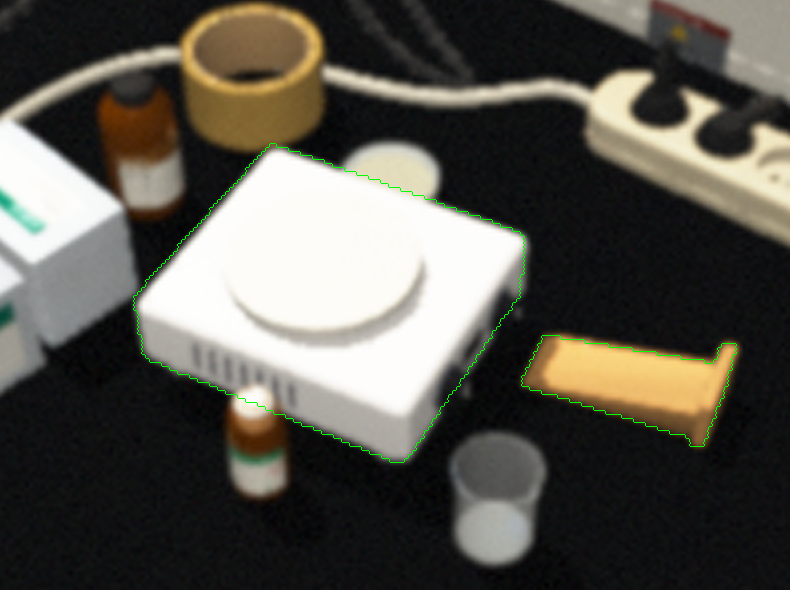

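```bash
python3 - <<'E'
from h import *
c={}
for n in("scene","side"): c[n]=cam(cams.get_image(n))
S,D=c["scene"],c["side"]
p=lambda *a:np.round(ray(*a),3)
print("beaker",p(S,(353,233),0),p(D,(301,236),0))
print("petri",p(S,(328,141),.012),p(D,(418,257),.012))
print("dropper",p(S,(294,218),0))
for q in [(361,52),(362,95),(490,143),(524,122),(415,0)]: print("analyzer",q,p(S,q,0),p(S,q,.15))
for q in [(430,312),(232,376),(370,350)]: print("side",q,p(D,q,.0),p(D,q,.05))
print("strip S",p(S,(378,122),.03),p(S,(533,188),.03))
print(manip.sense()['time'])
E
```

```text
beaker [0.574 0.161 0.   ] [0.577 0.155 0.   ]
petri [ 0.776 -0.034  0.012] [ 0.779 -0.034  0.012]
dropper [ 0.701  0.201 -0.   ]
analyzer (361, 52) [ 0.943 -0.456  0.   ] [ 0.812 -0.232  0.15 ]
analyzer (362, 95) [ 0.817 -0.261  0.   ] [ 0.712 -0.078  0.15 ]
analyzer (490, 143) [ 0.444 -0.272  0.   ] [ 0.417 -0.087  0.15 ]
analyzer (524, 122) [ 0.401 -0.403  0.   ] [ 0.383 -0.19   0.15 ]
analyzer (415, 0) [ 0.973 -0.883  0.   ] [ 0.835 -0.57   0.15 ]
side (430, 312) [ 0.72  -0.154  0.   ] [ 0.693 -0.176  0.05 ]
side (232, 376) [ 0.319 -0.098  0.   ] [ 0.318 -0.123  0.05 ]
side (370, 350) [ 0.568 -0.169  0.   ] [ 0.55  -0.189  0.05 ]
strip S [ 0.701 -0.15   0.03 ] [ 0.307 -0.148  0.03 ]
0.45
```

Request:
play_rows([
  [[0, 0, -0.035], 0, 0.018],
  [[0, 0, -0.035], 0, 0.018],
  [[0, 0, -0.035], 0, 0.018],
  [[0, 0, -0.035], 0, 0.018],
  [[0.0174, -0.032, -0.01], 0, 0.018],
])

```text
time: 0.87
tool_pos: [0.2713, -0.563, 0.3869]
tcp_rot: [[0.912, 0.409, 0.003], [0.409, -0.912, -0.015], [-0.003, 0.015, -1.0]]
ft_force: [-0.4, -1.7, 1.0]
width: 0.0259
```

Request:
play_rows([
  [[0.0174, -0.032, 0], 0, 0.018],
  [[0.0174, -0.032, 0], 0, 0.018],
  [[0.0174, -0.032, 0], 0, 0.018],
  [[0.0174, -0.032, 0], 0, 0.018],
  [[0.0174, -0.032, 0], 0, 0.018],
])

```text
time: 1.28
tool_pos: [0.2848, -0.3716, 0.3814]
tcp_rot: [[0.91, 0.415, 0.0], [0.415, -0.91, -0.0], [0.0, 0.0, -1.0]]
ft_force: [1.6, 0.1, -0.8]
width: 0.0178
```

Request:
play_rows([
  [[0.0174, -0.032, 0], 0, 0.018],
  [[0.0174, -0.032, 0], 0, 0.018],
  [[0, 0, 0], 0, 0.018],
])

```text
time: 1.53
tool_pos: [0.2908, -0.2939, 0.3817]
tcp_rot: [[0.907, 0.422, 0.001], [0.422, -0.907, 0.003], [0.002, -0.003, -1.0]]
ft_force: [-0.4, -0.5, -0.2]
width: 0.0179
```

Request:
play_rows([
  [[0.0296, -0.0166, 0.008], 0, 0.018],
  [[0.0296, -0.0166, 0.008], 0, 0.018],
  [[0.0296, -0.0166, 0.008], 0, 0.018],
  [[0.0296, -0.0166, 0.008], 0, 0.018],
  [[0.0296, -0.0166, 0.008], 0, 0.018],
])

```text
time: 1.95
tool_pos: [0.3912, -0.1627, 0.3414]
tcp_rot: [[0.91, 0.414, 0.001], [0.414, -0.91, -0.001], [0.001, 0.001, -1.0]]
ft_force: [1.0, -0.2, -0.1]
width: 0.0182
```

Request:
play_rows([
  [[0.0296, -0.0166, 0.008], 0, 0.018],
  [[0.0296, -0.0166, 0.008], 0, 0.018],
  [[0.0296, -0.0166, 0.008], 0, 0.018],
  [[0.0296, -0.0166, 0.008], 0, 0.018],
  [[0.0296, -0.0166, 0.008], 0, 0.018],
])

```text
time: 2.37
tool_pos: [0.4916, -0.0257, 0.3011]
tcp_rot: [[0.91, 0.415, 0.001], [0.415, -0.91, -0.0], [0.0, 0.0, -1.0]]
ft_force: [-0.1, -0.5, 0.8]
width: 0.0179
```

Request:
play_rows([
  [[0, 0, 0], 0.1, 0.018],
  [[0, 0, 0], 0.1, 0.018],
  [[0, 0, 0], 0.018, 0.018],
  [[0, 0, 0], 0, 0.018],
])

```text
time: 2.7
tool_pos: [0.4907, -0.0271, 0.3013]
tcp_rot: [[0.978, 0.21, 0.0], [0.21, -0.978, -0.0], [-0.0, 0.0, -1.0]]
ft_force: [0.8, -0.1, -0.4]
width: 0.018
```

```bash
python3 - <<'E'
from h import *
d=cams.get_image("wrist"); cv2.imwrite("pics/w1.png",d["frame"]);print(np.round(d["T"],3).tolist());print(manip.sense()['tool_pos'])
E
```

```text
[[0.209, -0.931, -0.299, 0.568], [-0.978, -0.199, -0.063, -0.011], [-0.001, 0.305, -0.952, 0.443], [0.0, 0.0, 0.0, 1.0]]
[ 0.49060939 -0.02723566  0.30144539]
```

View pics/w1.png

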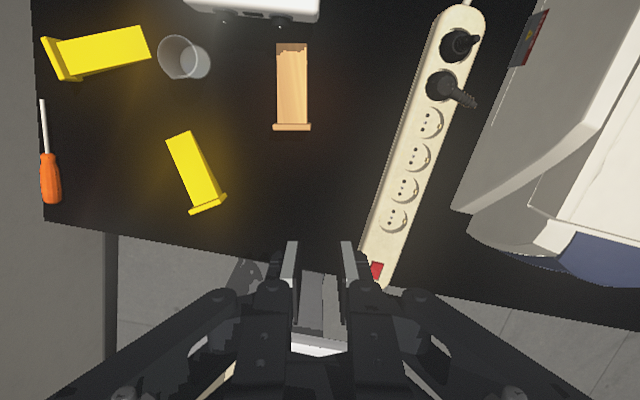

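Request:
play_rows([
  [[0.035, -0.01, 0], 0, 0.018],
  [[0.035, -0.01, 0], 0, 0.018],
  [[0.035, -0.01, 0], 0, 0.018],
  [[0.03, -0.01, 0], 0, 0.018],
  [[0, 0, 0], 0, 0.018],
])

```text
time: 3.17
tool_pos: [0.6187, 0.0444, 0.3008]
tcp_rot: [[0.977, 0.214, 0.004], [0.214, -0.977, 0.004], [0.005, -0.003, -1.0]]
ft_force: [0.4, 1.9, 0.6]
width: 0.0181
```

Request:
play_rows([
  [[0, 0, 0], 0, 0.018],
  [[0, 0, 0], 0, 0.018],
])

```text
time: 3.33
tool_pos: [0.6136, 0.0392, 0.301]
tcp_rot: [[0.978, 0.208, -0.001], [0.208, -0.978, -0.001], [-0.001, 0.0, -1.0]]
ft_force: [-0.7, 0.0, 0.6]
width: 0.018
```

```bash
cat > fw.py <<'E'
from h import *
import sys
def wfit(name,seedw=None,p0w=(.578,.0287,.21),p0s=(.7295,.0935,.12),dostir=True):
    d=cams.get_image("wrist");c=cam(d);im=d["frame"];cv2.imwrite(f"pics/{name}_raw.png",im)
    W=np.ones((400,640))
    u=proj(c,place(p0w,[[0,0,.01]]))[0].astype(int)
    m=mwood(im); 
    m=comp(m,tuple(u)) if m[u[1],u[0]] else m
    r=fit([(c,m.astype(float),W)],WED,p0w);print("wedge",np.round(r[0],4),r[1],m.sum())
    out=cv2.convertScaleAbs(im)
    def dr(P,q):
        k=(render(c,P,q)>.5).astype(np.uint8);cv2.drawContours(out,cv2.findContours(k,cv2.RETR_EXTERNAL,cv2.CHAIN_APPROX_NONE)[0],-1,(0,255,0),1)
    dr(WED,r[0]); rs=None
    if dostir:
        u=proj(c,place(p0s,[[0,0,.074]]))[0].astype(int)
        k=mwhite(im); ref=render(c,STIR,p0s)>.5
        k&=cv2.dilate(ref.astype(np.uint8),np.ones((31,31)))>0
        k=cv2.morphologyEx(k.astype(np.uint8),cv2.MORPH_CLOSE,np.ones((15,15)))
        n,l,st,_=cv2.connectedComponentsWithStats(k); k=l==1+np.argmax(st[1:,4])
        rs=fit([(c,k.astype(float),W)],STIR,p0s);print("stir",np.round(rs[0],4),rs[1],k.sum());dr(STIR,rs[0]);rs=rs[0]
        f=place(rs,[[-.067,-.058,.062]])[0];print("foot",np.round(f,4)); 
        cv2.circle(out,tuple(np.round(proj(c,[f])[0]).astype(int)),3,(0,0,255),1)
        x,y,a=r[0];dx,dy=f[:2]-[x,y];print("foot in wedge",np.round([np.cos(a)*dx+np.sin(a)*dy,-np.sin(a)*dx+np.cos(a)*dy],4))
    cv2.imwrite(f"pics/{name}.png",out); return r[0],rs
if __name__=="__main__": wfit(sys.argv[1]); s=manip.sense();print(s['time'],s['tool_pos'],s['ft_force'])
E
python3 fw.py w2
```

```text
wedge [0.5783 0.0283 0.2043] 101.10980392156861 2395
stir [0.7284 0.0944 0.1271] 375.6666666666667 17166
foot [0.6692 0.0284 0.062 ]
foot in wedge [ 0.0891 -0.0183]
3.3833 [0.61339266 0.03891292 0.30133942] [-0.24330375 -0.84935543  0.56629367]
```

View pics/w2.png

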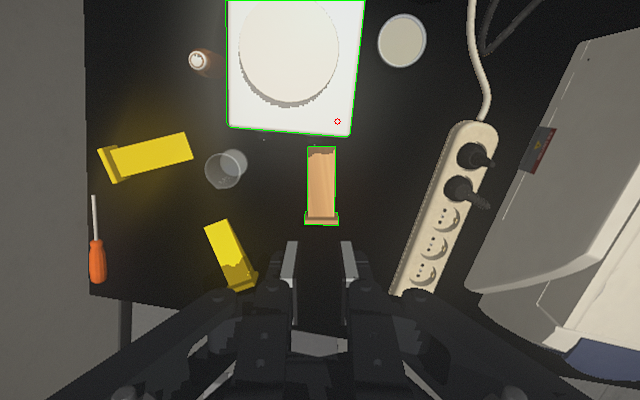

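Request:
play_rows([
  [[-0.0303, 0.0209, 0], 0, 0],
  [[-0.0303, 0.0209, 0], 0, 0],
  [[-0.0302, 0.0209, 0], 0, 0],
  [[0, 0, 0.03], 0, 0],
  [[0, 0, 0.035], 0, 0],
])

```text
time: 3.8
tool_pos: [0.5384, -0.0439, 0.2391]
tcp_rot: [[0.979, 0.203, 0.007], [0.203, -0.979, -0.003], [0.007, 0.004, -1.0]]
ft_force: [1.5, 0.4, -0.0]
width: 0.0004
```

Request:
play_rows([
  [[0, 0, 0.035], 0, 0],
  [[0, 0, 0.035], 0, 0],
  [[0, 0, 0.035], 0, 0],
  [[0, 0, 0.035], 0, 0],
  [[0, 0, 0.025], 0, 0],
])

```text
time: 4.22
tool_pos: [0.5365, -0.0412, 0.0697]
tcp_rot: [[0.978, 0.207, -0.002], [0.207, -0.978, -0.0], [-0.002, -0.0, -1.0]]
ft_force: [-0.4, 0.1, 0.1]
width: 0.0001
```

Request:
play_rows([
  [[0, 0, 0.02], 0, 0],
  [[0, 0, 0.02], 0, 0],
  [[0, 0, 0.016], 0, 0],
  [[0, 0, 0.0], 0, 0],
  [[0, 0, 0], 0, 0],
])

```text
time: 4.63
tool_pos: [0.5376, -0.0408, 0.0156]
tcp_rot: [[0.978, 0.207, -0.001], [0.207, -0.978, -0.0], [-0.001, 0.0, -1.0]]
ft_force: [-0.1, -1.2, -0.3]
width: -0.0
```

```bash
python3 - <<'E'
from h import *
s=manip.sense();print(s['time'],s['tool_pos'],s['ft_force'],s['tcp_rot'][0])
for n in("wrist","side"):
    d=cams.get_image(n);im=d["frame"]
    if n=="side": im=cv2.resize(im[170:330,220:460],None,fx=3,fy=3)
    cv2.imwrite(f"pics/d1{n}.png",im)
E
```

```text
4.6333 [ 0.53764109 -0.04078305  0.01557851] [-0.0838011  -1.23846835 -0.34752918] [ 0.9782349   0.20749688 -0.00123726]
```

View pics/d1wrist.png

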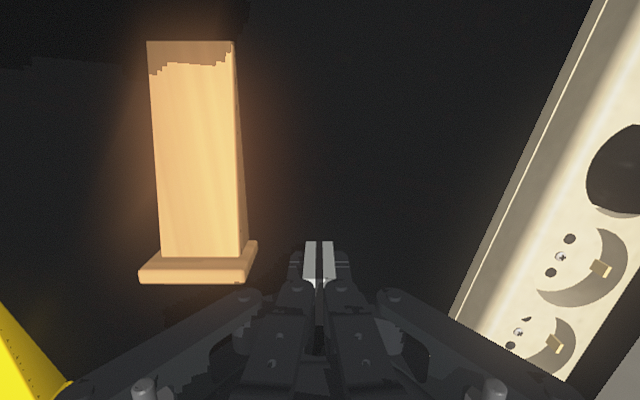

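View pics/d1side.png

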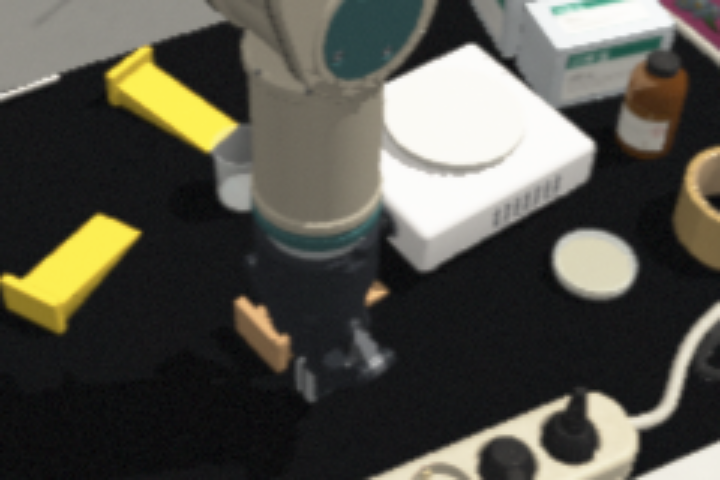

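Request:
play_rows([
  [[0, -0.007, 0], 0, 0],
  [[0, -0.007, 0], 0, 0],
  [[0, -0.005, 0], 0, 0],
  [[0, -0.003, 0], 0, 0],
  [[0, -0.003, 0], 0, 0],
])

```text
time: 5.15
tool_pos: [0.5334, -0.0149, 0.0157]
tcp_rot: [[0.978, 0.209, 0.0], [0.209, -0.978, -0.0], [0.0, 0.0, -1.0]]
ft_force: [0.1, -1.8, 0.5]
width: 0.0001
```

Request:
play_rows([
  [[-0.0005, -0.003, 0], 0, 0],
  [[-0.0005, -0.003, 0], 0, 0],
  [[0, 0, 0], 0, 0],
])

```text
time: 5.4
tool_pos: [0.5309, -0.0091, 0.0153]
tcp_rot: [[0.978, 0.209, -0.0], [0.209, -0.978, 0.0], [-0.0, -0.0, -1.0]]
ft_force: [0.1, -0.1, 0.2]
width: 0.0002
```

```bash
python3 -c "
from fw import *
wfit('d2',dostir=False)"
```

```text
wedge [0.5755 0.0524 0.1276] 20821.321568627453 41136
```

View pics/d2.png

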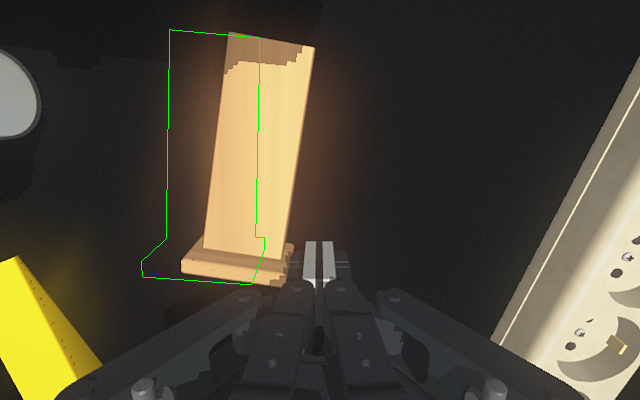

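```bash
sed -i 's/    W=np.ones((400,640))/    W=np.ones((400,640)); W[238:,235:405]=0; W[290:]=0/; s/    m=mwood(im); /    m=mwood(im)\&(im[...,2]>vth)/; s/dostir=True)/dostir=True,vth=75)/' fw.py; python3 -c "
from fw import *
wfit('d3',dostir=False,p0w=(.573,.033,.05))"
```

```text
wedge [0.5757 0.0436 0.2245] 10283.450980392157 22222
```

View pics/d3.png

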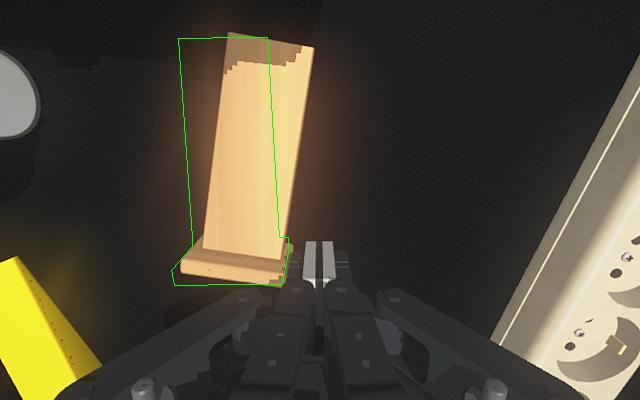

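```bash
python3 -c "
from fw import *
im=cv2.imread('pics/d3_raw.png');print(im[50,270],im[150,250],im[150,200],im[150,180],im[230,300],im[265,200])
for v in (110,140): wfit('d4',dostir=False,p0w=(.575,.031,.08),vth=v)"
```

```text
[ 90 129 168] [139 208 242] [ 52  72 102] [42 55 72] [47 60 82] [131 195 236]
wedge [0.5782 0.0311 0.0484] 7866.921568627451 14746
wedge [0.5781 0.0308 0.0489] 7641.96862745098 13881
```

View pics/d4.png

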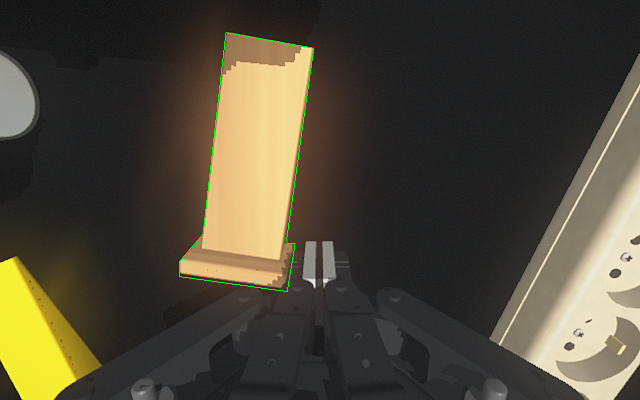

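Request:
play_rows([
  [[0, -0.0025, 0], 0, 0],
  [[0, -0.0025, 0], 0, 0],
  [[0, -0.002, 0], 0, 0],
  [[0, 0, 0], 0, 0],
  [[0, 0, 0], 0, 0],
])

```text
time: 6.02
tool_pos: [0.5297, -0.0026, 0.0153]
tcp_rot: [[0.978, 0.209, 0.0], [0.209, -0.978, 0.0], [0.0, -0.0, -1.0]]
ft_force: [0.6, -0.9, 0.8]
width: -0.0002
```

```bash
python3 -c "
from fw import *
r,_=wfit('d5',dostir=False,p0w=(.578,.031,-.05),vth=125)
x,y,a=r;dx,dy=np.array([.6692,.0284])-[x,y];print(np.cos(a)*dx+np.sin(a)*dy,-np.sin(a)*dx+np.cos(a)*dy)"
```

```text
wedge [ 0.5784  0.0335 -0.0345] 7766.3647058823535 14002
0.09091839353576904 -0.001953418428072023
```

View pics/d5.png

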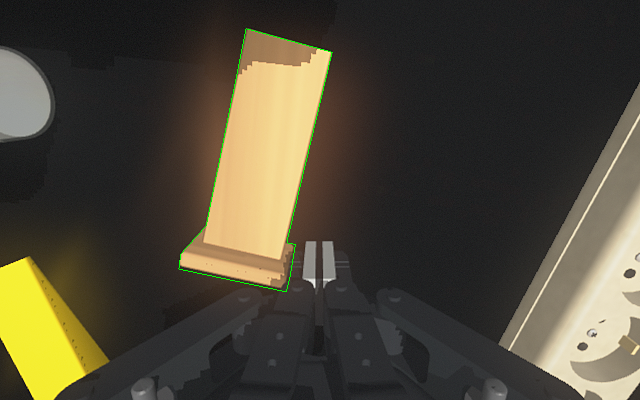

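```bash
python3 -c "
from fw import *
d=cams.get_image('wrist');c=cam(d)
for q in [(0,262),(28,257),(105,362),(60,398)]: print(q,np.round(ray(c,q,.01),3))
d=cams.get_image('side');c=cam(d)
for q in [(221,270),(240,279),(250,241),(267,246)]: print(q,np.round(ray(c,q,.0),3))
"
```

```text
(0, 262) [0.489 0.164 0.01 ]
(28, 257) [0.495 0.149 0.01 ]
(105, 362) [0.431 0.108 0.01 ]
(60, 398) [0.395 0.136 0.01 ]
(221, 270) [0.374 0.144 0.   ]
(240, 279) [0.404 0.101 0.   ]
(250, 241) [0.462 0.197 0.   ]
(267, 246) [0.492 0.163 0.   ]
```

Request:
play_rows([
  [[0, 0.02, 0], 0, 0],
  [[0, 0, -0.03], 0, 0],
  [[0, 0, -0.035], 0.085, 0.018],
  [[0, 0, 0], 0.08, 0.018],
  [[0, 0, 0], 0.08, 0.018],
])

```text
time: 6.58
tool_pos: [0.5356, -0.0228, 0.0824]
tcp_rot: [[0.999, -0.04, 0.005], [-0.04, -0.999, 0.0], [0.005, -0.001, -1.0]]
ft_force: [0.1, 0.9, -0.4]
width: 0.0183
```

Request:
play_rows([
  [[-0.021, -0.028, 0], 0, 0.018],
  [[-0.021, -0.028, 0], 0, 0.018],
  [[0, 0, 0], 0, 0.018],
  [[0, 0, 0], 0, 0.018],
])

```text
time: 6.92
tool_pos: [0.4928, 0.0371, 0.0805]
tcp_rot: [[1.0, -0.031, -0.001], [-0.031, -1.0, 0.001], [-0.001, -0.001, -1.0]]
ft_force: [-0.4, -0.4, -0.1]
width: 0.018
```

Request:
play_rows([
  [[0, 0.0015, 0.03], 0, 0.018],
  [[0, 0, 0.026], 0, 0.018],
  [[0, 0, 0.01], 0, 0.018],
  [[0, 0, 0], 0, 0.018],
  [[0, 0, 0], 0, 0.018],
])

```text
time: 7.33
tool_pos: [0.4939, 0.0328, 0.0142]
tcp_rot: [[0.999, -0.036, -0.001], [-0.036, -0.999, -0.0], [-0.001, 0.0, -1.0]]
ft_force: [0.1, -0.1, -0.4]
width: 0.0184
```

```bash
python3 -c "
from fw import *
r,s=wfit('d6',dostir=False,p0w=(.578,.0335,-.035),vth=125)
s=manip.sense();print(s['time'],s['tool_pos'],s['ft_force'])"
```

```text
wedge [ 0.5797  0.0338 -0.0364] 13443.517647058823 7856
7.3833 [0.49447119 0.03299156 0.01487709] [-0.46007088  0.7552639   0.1791352 ]
```

View pics/d6.png

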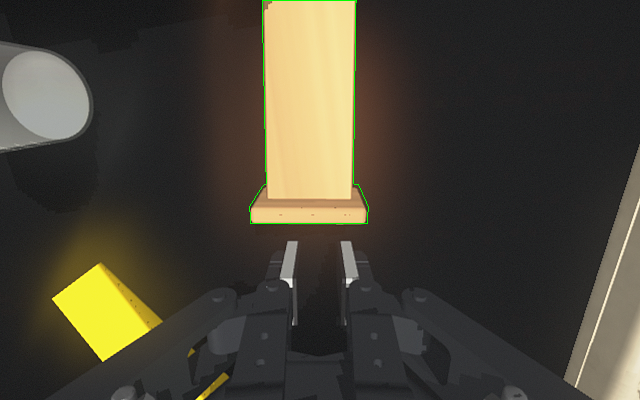

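Request:
play_rows([
  [[0.004, -0.003, 0], 0, 0.018],
  [[0.004, 0, 0], 0, 0.018],
  [[0.004, 0, 0], 0, 0.018],
  [[0.003, 0, 0], 0, 0.018],
  [[0.003, 0, 0], 0, 0.018],
])

```text
time: 7.8
tool_pos: [0.5121, 0.0358, 0.0147]
tcp_rot: [[0.999, -0.035, -0.0], [-0.035, -0.999, -0.0], [-0.0, 0.0, -1.0]]
ft_force: [-1.5, -0.1, 0.4]
width: 0.0183
```

Request:
play_rows([
  [[0.004, 0, 0], 0, 0.018],
  [[0.005, 0, 0], 0, 0.018],
  [[0.005, 0, 0], 0, 0.018],
  [[0.005, 0, 0], 0, 0.018],
  [[0, 0, 0], 0, 0.018],
])

```text
time: 8.22
tool_pos: [0.5328, 0.0351, 0.0144]
tcp_rot: [[0.999, -0.036, 0.003], [-0.036, -0.999, 0.0], [0.003, -0.0, -1.0]]
ft_force: [0.3, 0.6, 0.2]
width: 0.0184
```

```bash
cat > both.py <<'E'
from h import *
import sys
# scene+side+wrist wedge fit where visible
def go(name,p0w,vth=125):
    d=cams.get_image("wrist");c=cam(d);im=d["frame"]
    W=np.ones((400,640));W[238:,235:405]=0;W[290:]=0
    m=mwood(im)&(im[...,2]>vth)
    r=fit([(c,m.astype(float),W)],WED,p0w);print("wedge",np.round(r[0],4),r[1])
    out=im.copy();k=(render(c,WED,r[0])>.5).astype(np.uint8);cv2.drawContours(out,cv2.findContours(k,cv2.RETR_EXTERNAL,cv2.CHAIN_APPROX_NONE)[0],-1,(0,255,0),1)
    cv2.imwrite(f"pics/{name}.png",out)
    x,y,a=r[0];dx,dy=np.array([.6692,.0284])-[x,y];print("foot in wedge",np.round([np.cos(a)*dx+np.sin(a)*dy,-np.sin(a)*dx+np.cos(a)*dy],4))
    s=manip.sense();print(s['time'],s['tool_pos'],s['ft_force'])
go(sys.argv[1],[float(v) for v in sys.argv[2:5]])
E
python3 both.py e1 .60 .033 -.035
```

```text
wedge [ 0.6021  0.0329 -0.0361] 13710.439215686274
foot in wedge [ 0.0672 -0.0021]
8.2667 [0.53214571 0.03511408 0.01433039] [-0.71842198 -0.03121047 -0.09617587]
```

View pics/e1.png

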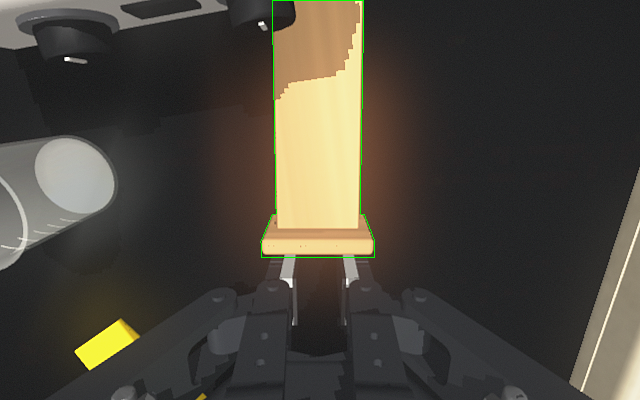

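Request:
play_rows([
  [[0.005, 0, 0], 0, 0.018],
  [[0.006, 0, 0], 0, 0.018],
  [[0.006, 0, 0], 0, 0.018],
  [[0.005, 0, 0], 0, 0.018],
  [[0.005, 0, 0], 0, 0.018],
])

```text
time: 8.68
tool_pos: [0.5584, 0.0342, 0.0143]
tcp_rot: [[0.999, -0.035, -0.0], [-0.035, -0.999, 0.0], [-0.0, 0.0, -1.0]]
ft_force: [-1.3, 0.8, 1.8]
width: 0.0185
```

Request:
play_rows([
  [[0.003, 0, 0], 0, 0.018],
  [[0.002, 0, 0], 0, 0.018],
  [[0, 0, 0], 0, 0.018],
  [[0, 0, 0], 0, 0.018],
])

```text
time: 9.02
tool_pos: [0.5631, 0.034, 0.0144]
tcp_rot: [[0.999, -0.035, 0.001], [-0.035, -0.999, 0.0], [0.001, -0.0, -1.0]]
ft_force: [-0.2, 0.0, 0.3]
width: 0.0181
```

```bash
python3 both.py e2 .634 .032 -.035; python3 - <<'E'
from h import *
for n in("scene","side"): cv2.imwrite(f"pics/e2{n}.png",cv2.resize(cams.get_image(n)["frame"][120:300,230:460],None,fx=3.3,fy=3.3,interpolation=cv2.INTER_CUBIC))
E
```

```text
wedge [ 0.6001  0.0331 -0.0389] 2427.098039215686
foot in wedge [ 0.0693 -0.002 ]
9.0667 [0.56298978 0.03401103 0.01434957] [0.55737822 0.34750185 0.64941803]
```

View pics/e2.png

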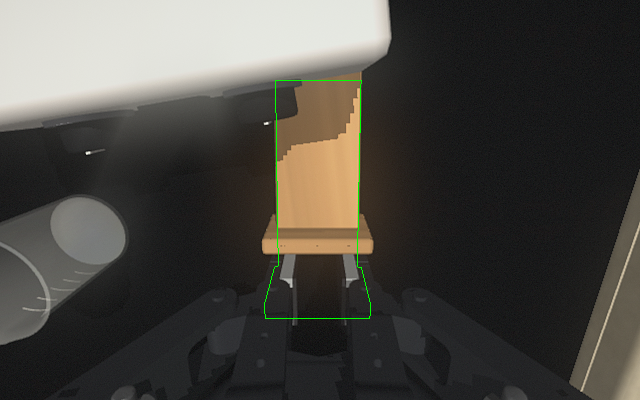

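View pics/e2side.png

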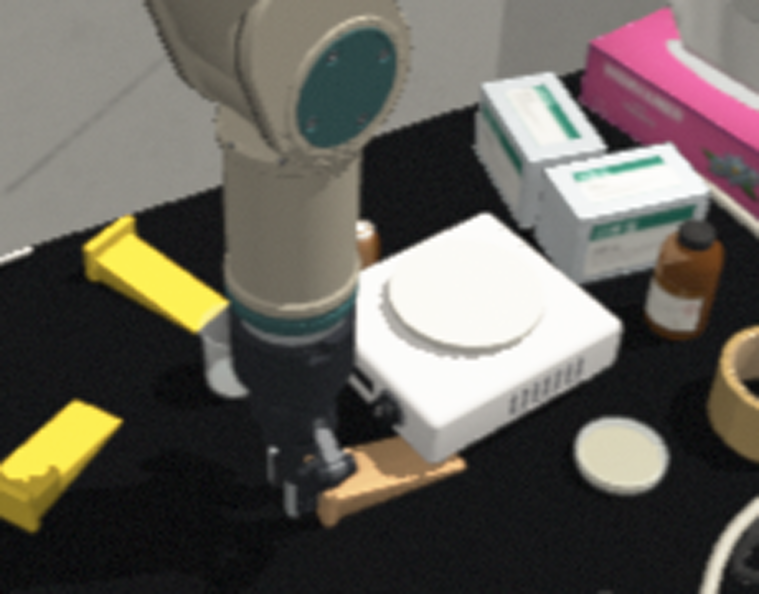

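View pics/e2scene.png

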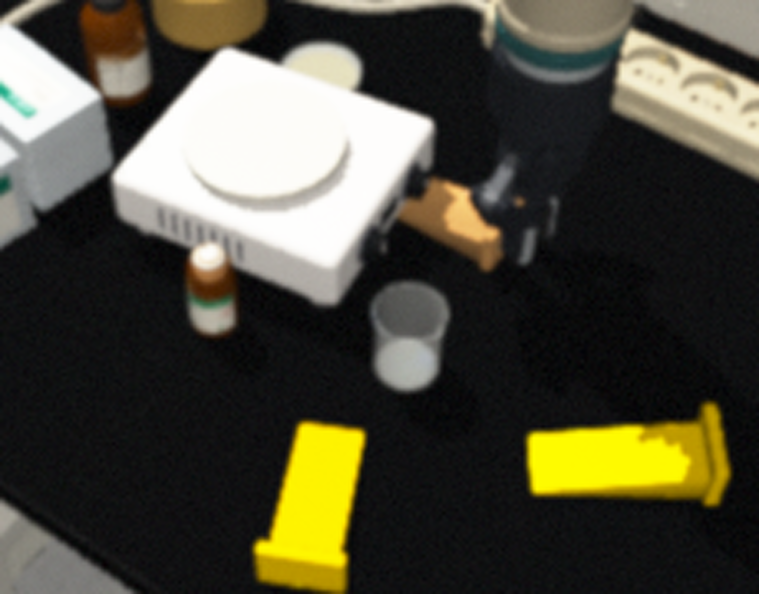

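Request:
play_rows([
  [[0.0015, 0, 0], 0, 0.018],
  [[0.0015, 0, 0], 0, 0.018],
  [[0.0015, 0, 0], 0, 0.018],
  [[0.001, 0, 0], 0, 0.018],
])

```text
time: 9.5
tool_pos: [0.5684, 0.0338, 0.0143]
tcp_rot: [[0.999, -0.035, -0.0], [-0.035, -0.999, -0.0], [-0.0, 0.0, -1.0]]
ft_force: [-1.8, -0.6, 0.7]
width: 0.0181
```

Request:
play_rows([
  [[0.001, 0, 0], 0, 0.018],
])

```text
time: 9.58
tool_pos: [0.5693, 0.0338, 0.0143]
tcp_rot: [[0.999, -0.035, -0.0], [-0.035, -0.999, -0.0], [-0.0, 0.0, -1.0]]
ft_force: [-1.6, -0.2, 1.3]
width: 0.0181
```

Request:
play_rows([
  [[0.001, 0, 0], 0, 0.018],
])

```text
time: 9.67
tool_pos: [0.5702, 0.0337, 0.0143]
tcp_rot: [[0.999, -0.035, -0.0], [-0.035, -0.999, -0.0], [-0.0, 0.0, -1.0]]
ft_force: [-1.3, -0.1, 1.6]
width: 0.018
```

Request:
play_rows([
  [[0.0007, 0, 0], 0, 0.018],
])

```text
time: 9.75
tool_pos: [0.5712, 0.0337, 0.0143]
tcp_rot: [[0.999, -0.035, 0.0], [-0.035, -0.999, 0.0], [0.0, -0.0, -1.0]]
ft_force: [-1.2, -0.2, -0.2]
width: 0.0178
```

Request:
play_rows([
  [[0.0007, 0, 0], 0, 0.018],
])

```text
time: 9.83
tool_pos: [0.5718, 0.0337, 0.0143]
tcp_rot: [[0.999, -0.035, 0.0], [-0.035, -0.999, 0.0], [0.0, -0.0, -1.0]]
ft_force: [-1.5, -0.6, 0.5]
width: 0.018
```

Request:
play_rows([
  [[0.0007, 0, 0], 0, 0.018],
])

```text
time: 9.92
tool_pos: [0.5723, 0.0336, 0.0143]
tcp_rot: [[0.999, -0.035, -0.0], [-0.035, -0.999, -0.0], [-0.0, 0.0, -1.0]]
ft_force: [-2.1, 1.0, 1.4]
width: 0.0177
```

Request:
play_rows([
  [[0.0007, 0, 0], 0, 0.018],
])

```text
time: 10.0
tool_pos: [0.5727, 0.0336, 0.0143]
tcp_rot: [[0.999, -0.035, -0.001], [-0.035, -0.999, -0.0], [-0.001, 0.0, -1.0]]
ft_force: [-2.2, 0.3, 2.7]
width: 0.0181
```

Request:
play_rows([
  [[0.0007, 0, 0], 0, 0.018],
])

```text
time: 10.08
tool_pos: [0.5729, 0.0336, 0.0143]
tcp_rot: [[0.999, -0.035, -0.002], [-0.035, -0.999, -0.0], [-0.002, 0.0, -1.0]]
ft_force: [-4.0, 0.1, 2.2]
width: 0.0178
```

Request:
play_rows([
  [[0.0007, 0, 0], 0, 0.018],
])

```text
time: 10.17
tool_pos: [0.5732, 0.0336, 0.0142]
tcp_rot: [[0.999, -0.035, -0.003], [-0.035, -0.999, -0.0], [-0.003, 0.0, -1.0]]
ft_force: [-5.4, 0.8, 3.6]
width: 0.0178
```

```bash
cat > st.py <<'E'
from h import *
import sys
cs={};
r0=[.7284,.0944,.127]
for n in("scene","side","wrist"):
    d=cams.get_image(n);im=d["frame"]
    if n!="wrist":im=cv2.resize(im[120:300,230:460],None,fx=3.3,fy=3.3,interpolation=cv2.INTER_CUBIC)
    cv2.imwrite(f"pics/{sys.argv[1]}{n}.png",im)
s=manip.sense();print(s['time'],s['tool_pos'],s['ft_force'])
E
python3 st.py g1
python3 - <<'E'
import cv2,numpy as np
a=cv2.imread('pics/e2scene.png').astype(int);b=cv2.imread('pics/g1scene.png').astype(int)
# optical shift of stirrer
for n,(x0,x1,y0,y1) in {"scene":(100,390,30,310),"side":(380,640,200,470)}.items():
    a=cv2.imread(f'pics/e2{n}.png',0)[y0:y1,x0:x1].astype(np.float32);b=cv2.imread(f'pics/g1{n}.png',0)[y0:y1,x0:x1].astype(np.float32)
    print(n,cv2.phaseCorrelate(a,b,cv2.createHanningWindow(a.shape[::-1],cv2.CV_32F)))
E
```

```text
10.3167 [0.57321669 0.03356533 0.01419111] [-5.42732038  1.43877689  3.18043051]
scene ((0.08563463251073244, -0.011852825812724177), 0.8100341151378773)
side ((0.022033005454261456, -0.016966941156482562), 0.9554430913728942)
```

View pics/g1side.png

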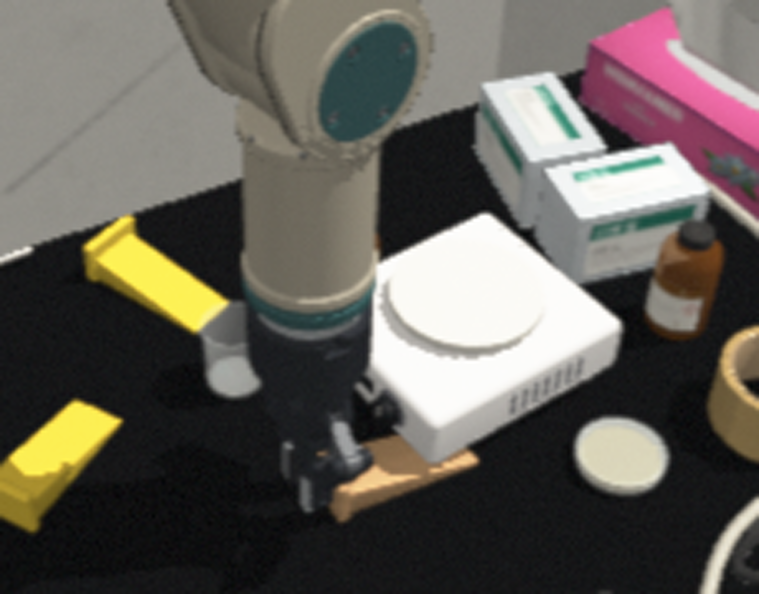

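View pics/g1wrist.png

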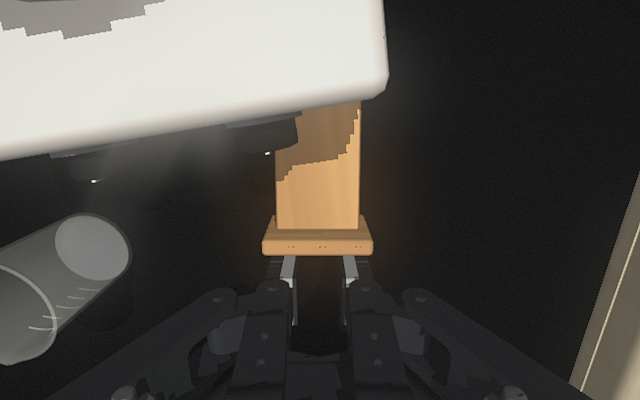

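Request:
play_rows([
  [[-0.003, 0, 0], 0, 0.018],
  [[-0.008, 0, 0], 0, 0.018],
  [[-0.011, 0, 0], 0, 0.018],
  [[0, 0, -0.02], 0, 0.018],
  [[0, 0, -0.035], 0, 0.018],
])

```text
time: 10.73
tool_pos: [0.5495, 0.0342, 0.0669]
tcp_rot: [[0.999, -0.035, -0.006], [-0.035, -0.999, -0.001], [-0.006, 0.001, -1.0]]
ft_force: [1.7, -0.5, -0.2]
width: 0.0178
```

Request:
play_rows([
  [[0, 0, -0.035], 0, 0],
  [[0, 0, -0.02], 0, 0],
  [[0.03, 0, 0], 0, 0],
  [[0.03, 0.001, 0], 0, 0],
  [[0.03, 0.001, 0], 0, 0],
])

```text
time: 11.15
tool_pos: [0.6443, 0.0292, 0.1257]
tcp_rot: [[0.999, -0.035, 0.004], [-0.035, -0.999, 0.0], [0.004, -0.0, -1.0]]
ft_force: [0.7, 0.9, -0.1]
width: 0.0001
```

Request:
play_rows([
  [[0.026, 0, 0], 0, 0],
  [[0, 0, 0], 0, 0],
  [[0, 0, 0], 0, 0],
])

```text
time: 11.4
tool_pos: [0.6693, 0.0281, 0.1239]
tcp_rot: [[0.999, -0.036, 0.001], [-0.036, -0.999, -0.0], [0.001, -0.0, -1.0]]
ft_force: [-1.3, -0.3, -0.3]
width: -0.0003
```

```bash
python3 st.py g2
python3 - <<'E'
import cv2,numpy as np
for n,(x0,x1,y0,y1) in {"scene":(100,390,30,310),"side":(450,640,200,470)}.items():
    a=cv2.imread(f'pics/e2{n}.png',0)[y0:y1,x0:x1].astype(np.float32);b=cv2.imread(f'pics/g2{n}.png',0)[y0:y1,x0:x1].astype(np.float32)
    print(n,cv2.phaseCorrelate(a,b,cv2.createHanningWindow(a.shape[::-1],cv2.CV_32F)))
E
```

```text
11.55 [0.66710262 0.02842649 0.12406508] [-0.05375992 -0.30422289 -0.21881015]
scene ((0.004347686575812304, -0.0017241558164755588), 0.8075180411780322)
side ((-0.02538715125734825, 0.017708836222141144), 0.6018142500041443)
```

View pics/g2side.png

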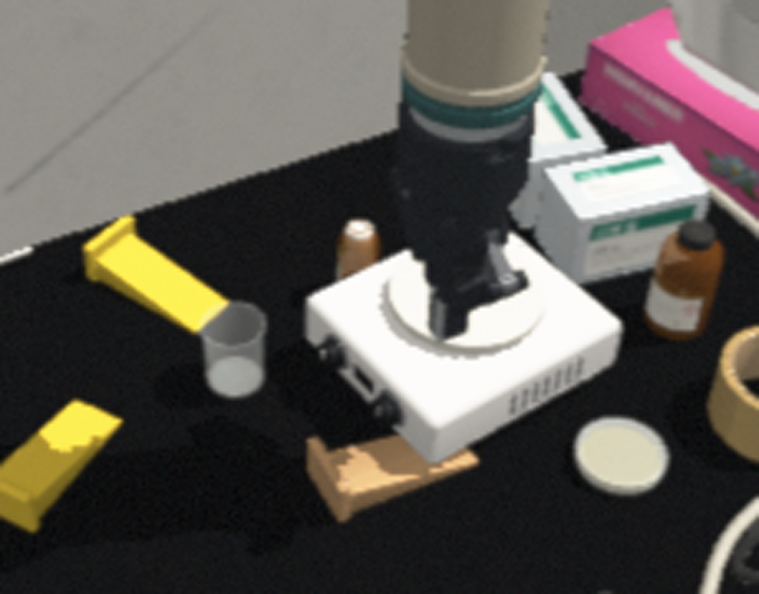

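View pics/g2scene.png

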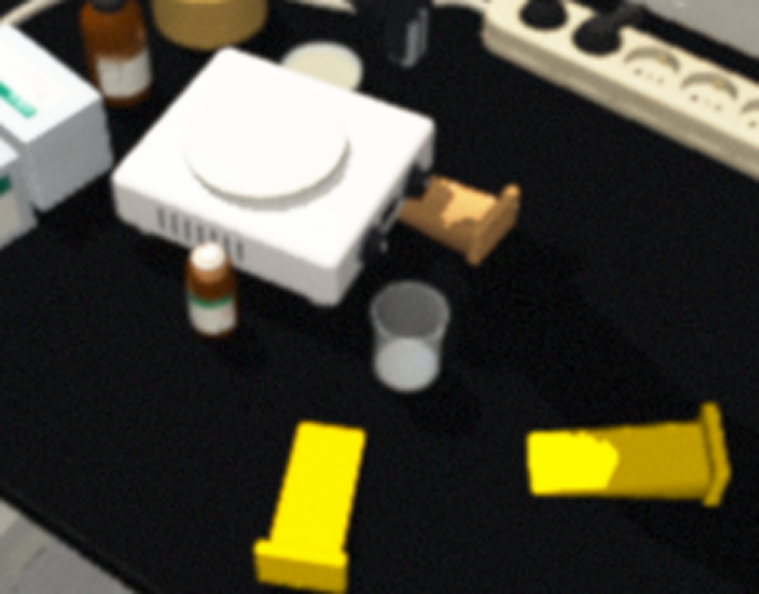

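```bash
python3 - <<'E'
from h import *
obs=[];sp=[.7284,.0944,.127]
for n in("scene","side"):
    d=cams.get_image(n);c=cam(d);im=d["frame"]
    m=mwood(im); ref=render(c,WED,[.643,.031,-.035])>.3
    near=cv2.dilate(ref.astype(np.uint8),np.ones((13,13)))>0
    S=render(c,STIR+[[[x-.085,y,z] for x in(-.012,0) for y in(-.045,.045) for z in(.02,.055)]],sp)>.02
    W=(near&~(cv2.dilate(S.astype(np.uint8),np.ones((5,5)))>0)).astype(float)
    obs.append((c,(m&near).astype(float),W))
for o in (obs,obs[:1],obs[1:]):
    r=fit(o,WED,[.643,.031,-.035]);x,y,a=r[0];dx,dy=np.array([.6692,.0284])-[x,y]
    print(np.round(r[0],4),r[1],np.round([np.cos(a)*dx+np.sin(a)*dy,-np.sin(a)*dx+np.cos(a)*dy],4))
E
```

```text
[ 0.6423  0.0317 -0.0411] 109.7843137254902 [ 0.027  -0.0022]
[ 0.6415  0.0305 -0.027 ] 69.56862745098039 [ 0.0277 -0.0013]
[ 0.6425  0.0319 -0.0611] 30.65490196078431 [ 0.0268 -0.0019]
```

Request:
play_rows([
  [[0.001, 0, 0.015], 0, 0],
  [[0, 0, 0.02], 0, 0],
  [[0, 0, 0.012], 0, 0],
  [[0, 0, 0.007], 0, 0],
  [[0, 0, 0], 0, 0],
])

```text
time: 12.07
tool_pos: [0.6678, 0.0282, 0.0686]
tcp_rot: [[0.999, -0.035, -0.003], [-0.035, -0.999, -0.0], [-0.003, 0.0, -1.0]]
ft_force: [0.1, -0.8, -0.6]
width: 0.0001
```

Request:
play_rows([
  [[0, 0, 0.002], 0, 0],
  [[0, 0, 0.002], 0, 0],
  [[0, 0, 0.001], 0, 0],
  [[0, 0, 0], 0, 0],
])

```text
time: 12.4
tool_pos: [0.6697, 0.0283, 0.0658]
tcp_rot: [[0.999, -0.035, 0.001], [-0.035, -0.999, 0.0], [0.001, -0.0, -1.0]]
ft_force: [-1.1, 1.0, 0.8]
width: -0.0001
```

Request:
play_rows([
  [[0, 0, 0.0015], 0, 0],
  [[0, 0, 0.001], 0, 0],
  [[0, 0, 0], 0, 0],
])

```text
time: 12.65
tool_pos: [0.6694, 0.0282, 0.0628]
tcp_rot: [[0.999, -0.035, -0.0], [-0.035, -0.999, 0.0], [-0.0, -0.0, -1.0]]
ft_force: [-0.0, 0.3, -0.4]
width: -0.0002
```

Request:
play_rows([
  [[0, 0, 0.001], 0, 0],
  [[0, 0, 0], 0, 0],
])

```text
time: 12.82
tool_pos: [0.6696, 0.0283, 0.0621]
tcp_rot: [[0.999, -0.035, 0.0], [-0.035, -0.999, 0.0], [0.0, -0.0, -1.0]]
ft_force: [-0.8, 1.0, 2.6]
width: -0.0002
```

Request:
play_rows([
  [[0, 0, 0.001], 0, 0],
  [[0, 0, 0], 0, 0],
])

```text
time: 12.98
tool_pos: [0.6696, 0.0282, 0.062]
tcp_rot: [[0.999, -0.035, 0.0], [-0.035, -0.999, -0.0], [0.0, 0.0, -1.0]]
ft_force: [-1.9, -0.9, 7.1]
width: 0.0001
```

Request:
play_rows([
  [[0, 0, 0.0008], 0, 0],
  [[0, 0, 0], 0, 0],
  [[0, 0, 0], 0, 0],
])

```text
time: 13.23
tool_pos: [0.6695, 0.0282, 0.0619]
tcp_rot: [[0.999, -0.035, 0.001], [-0.035, -0.999, -0.0], [0.001, 0.0, -1.0]]
ft_force: [-4.4, -1.0, 11.7]
width: 0.0
```

Request:
play_rows([
  [[0, 0, 0], 0, 0],
  [[0, 0, 0], 0, 0],
  [[0, 0, 0], 0, 0],
  [[0, 0, 0], 0, 0],
  [[0, 0, 0], 0, 0],
])

```text
time: 13.65
tool_pos: [0.6695, 0.0281, 0.0619]
tcp_rot: [[0.999, -0.035, 0.001], [-0.035, -0.999, -0.0], [0.001, 0.0, -1.0]]
ft_force: [-3.3, -0.2, 12.2]
width: 0.0003
```

```bash
python3 st.py g3
python3 - <<'E'
import cv2,numpy as np
for n,(x0,x1,y0,y1) in {"scene":(100,390,130,310),"side":(500,640,280,470)}.items():
    a=cv2.imread(f'pics/g2{n}.png',0)[y0:y1,x0:x1].astype(np.float32);b=cv2.imread(f'pics/g3{n}.png',0)[y0:y1,x0:x1].astype(np.float32)
    print(n,cv2.phaseCorrelate(a,b,cv2.createHanningWindow(a.shape[::-1],cv2.CV_32F)))
E
```

```text
13.8 [0.66955261 0.02812331 0.06191756] [-3.89142895 -0.99059103 11.80815007]
scene ((-0.06699786251408568, -0.05598558561102607), 0.7025211314448604)
side ((0.0031119026163395347, -0.022766562909851018), 0.7238767411973741)
```

View pics/g3side.png

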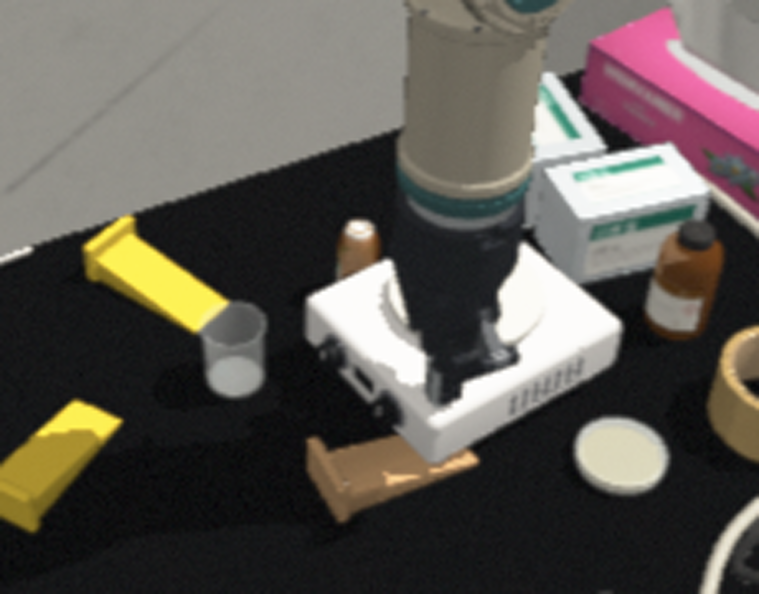

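View pics/g3scene.png

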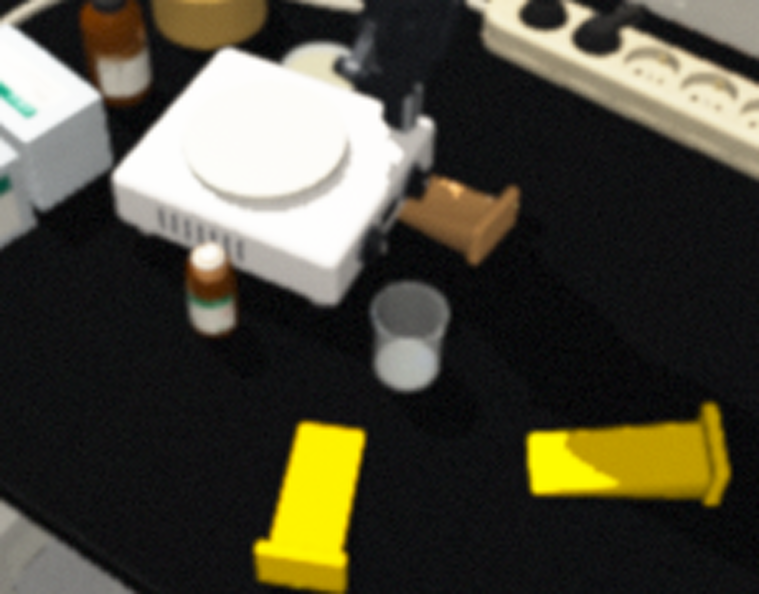

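The pictures show the fingertips on the deck at the corner and the wedge still in place. The stirrer has not moved, and the beaker, dish and bottle are where they were. The press is steady at about 12 N with the deck at z = 61.9 mm, so I'm handing in.

```bash
python3 -c "
from cell import manip
s=manip.sense();print(s['time'],s['ft_force']);print(manip.sign_off())"
```

```text
13.8 [-3.89142895 -0.99059103 11.80815007]
the job is handed in; nothing more can be done
None
```

The wooden wedge is snug under the short foot, and I handed the job in at 13.8 s while still pressing on the deck above that foot.

**What I did:** I nudged the wedge sideways at its plate to turn it in line with the foot. Then I pushed it thin end first with both fingertips until it stopped, at about 5 N. After backing off, I pressed down on the deck corner with the fingers shut.

**Last checks:**
- **Wedge:** the fit to the scene and side pictures, made after backing off, puts the foot at x = 27 mm of the wedge, about 2 mm off its centre line. The two cameras differ by about 1 mm on that, and by about 2° on the wedge's heading.
- **Press:** about 12 N down, steady over 0.5 s. It came with about 4 N sideways along x. The fingertips held at z = 61.9 mm against the nominal 62 mm, so the corner did not sink.
- **Stirrer and the rest:** the stirrer shifted less than 0.1 pixel in the enlarged pictures, both when the wedge went in and under the press. By eye, the beaker, dish and bottle had not moved.

Two wedge fits failed along the way, one from lamp glow and one from the stirrer hiding the wedge. I redid the glow one with a stricter colour limit. I replaced the hidden one with tool position until the scene and side fit above.

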